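# Unplug the charger and shut the desk power box

## Robot

A 6-joint arm with a two-finger parallel gripper is mounted at the origin on the work surface. World frame = base frame: x ahead of the robot, y to its left, z up, the work surface at z = 0. Lengths are in mm, angles in rad, forces in N, time in s.
With the tool pointing down it reaches from about 275 to 1000 mm from the base axis. Payload 8.4 kg.
Tool frame: the origin (TCP) lies at the very end of the fingers, on their centre line; the grasp point (between the pads) lies 19 mm behind it; z points along the fingers, y is the direction in which the jaws open and shut (so a half turn about z gives the same grasp; the last joint's range is limited). The gripper opens to 85 mm and grips with 20 to 120 N. Pads are 22 mm wide; open, the fingers measure 114 mm over their backs; the gripper's body (76 mm by 85 mm) begins 54 mm behind the grasp point. The pads swing forward as they close: fully open they stand 13 mm farther back than shut.
Start: joints at [-1.111, 0.353, 1.633, -0, 1.155, -0.002], TCP at [278.474, -559.536, 231.281] pointing down, gripper open.
Joint ranges: [-2.63, 2.63], [-0.92, 2.1], [0.06, 2.66], [-1.3, 4.44], [0, 2.69], [-3.02, 3.02]. Speed limits (rad/s): [2.22, 2.22, 2.79, 3.14, 3.14, 3.14].

## Interface

Orientations are given as [roll, pitch, yaw] about the fixed x, y, z axes, in that order (R = Rz(yaw) Ry(pitch) Rx(roll)).
In Python, from rig import r gives the robot as it stands.
- The arm moves only by the tool jog_arm, never from a script. Its argument "moves" is a list of rows, each an object with "grip": the gripper command: -1 is fully open, 1 is shut, values between are in proportion; "translation": the shift along the tool's x, y, z in m, a list of three; "twist": the turn, a rotation vector about the tool's x, y, z in rad, a list of three. In form: [{"grip": grip, "translation": [dx, dy, dz], "twist": [ax, ay, az]}, ...]. A call has 1 to 10 rows; each row shifts and turns the commanded pose from where the row before left it, along the tool's axes as they then stand; what a row does not reach is not made up. A row lasts 1/12 s, in which the tool goes at most 41.7 mm and 7.16 degrees, less where a joint would pass 70% of its speed; a pose out of reach is approached as far as the arm can. A call with a gripper value outside its range is refused whole. The fingers move at their own pace and stop on an object; "squeeze" is the grip in N (left out, the last holds). Time passes only in rows, so rows that do not move let the fingers close. It gives the time, the measured TCP pose, the force and the opening at its end, in the units of the state.
- r.sense(): the state, without advancing time (a new reading comes with each control period).
- r.grab_frame(name): name is "side" or "top" or "wrist"; returns (picture, depth): 400x640x3 uint8, red, green, blue; 400x640 float32, mm along the optical axis (not along the pixel's ray), 0 where there is no reading.
- r.calibration(name): a dict with "fx", "fy", "cx", "cy" (pixels), "R" (3x3) and "t" (3): a world point X has camera coordinates R X + t. Camera axes: x right, y down, z forward; pixel columns grow to the right and rows downward; lengths in mm; the calibration is good to about 2 mm. The wrist camera is an equidistant fisheye: a pixel r from the principal point sees the ray r / f radians off the axis. A picture is of the moment at which its call begins: read the wrist's pose just before it. calibration takes no time and is no camera call; for the wrist camera it gives the pose at the moment of the call.
- r.sign_off(): hands the job in, once; it reports no verdict.
The state is a dict: "clock": time; "qpos": joint angles; "qvel": joint speeds; "joint_efforts": joint torques, N m; "eef_pos": TCP position; "tcp_rot": TCP orientation; "contact_force": force on the tool from outside, world axes, zero at the start; "wrist_torque": the same for the moment, N m; "opening": opening from 0.0 (shut) to 1.0 (fully open).
Only numpy, scipy, OpenCV 4.12 (cv2) and the standard library are available. Lean on these libraries where they do the work, as an engineer would, in place of code of your own. Each camera call takes 0.05 s, during which the arm holds its last target.

## Task

I am done charging: pull the plug-in charger straight out of the desk power box, set it down in the small open tray without dropping it, then shut the box's flush sliding cover fully by pressing a fingertip on top of it and dragging. The cover is thin and its guides are worn: touch down on it gently and press only as firmly as it needs to move. Leave the other things on the desk where they are.

Things in the scene. Friction and masses are not known exactly. Their poses are not given: they have to be found in the camera images.
- power_box: Aluminium desk power box screwed to the desk, 130 (x) x 320 (y) x 75 mm high. Origin: centre of its underside, z up. Its top: a fixed panel from y = -160 to -20 mm, then a window 90 mm wide (x -45 to 45), y = -20 to 145 mm, in which the sliding cover runs. In the open part of the window is the well: white socket face at z = 45 mm, socket centred at x = 0, y = 94.5 mm
- cover (a joint): Sliding cover: rigid flat aluminium plate 96 x 177 x 3 mm, no handle, only paper-thin ribs near its free edge. Value: 0 shut to 0.105 m fully open. It opens towards the box's -y, dipping under the fixed panel, and shuts towards +y. No spring: 6 to 8 N of guide drag resists it either way; it stays where it is left. Over 22 N, even a knock, harms the guides: touch down slower than 10 mm/s
- charger: Black plug-in charger block, 36 (x) x 46 (y) x 64 mm high, 80 to 140 g, with three brass pins 5 mm thick and 20 mm long below it. Origin at the centre of the block's underside, z up. At the start it is plugged in: underside on the socket face, its axes parallel to the box's, top 109 mm above the desk (34 mm above the box). Socket springs hold it with about 3 to 8 N against a straight pull upwards
- tray: Grey open accessory tray, 125 (x) x 145 (y) x 34 mm high, walls 4 mm, floor 4 mm thick, 0.7 kg, loose on the desk. Origin at the centre of its underside. A white eraser 18 x 42 x 12 mm lies in it along the +x wall (centre at x = 47 mm)
- calculator: Black desk calculator 150 x 105 x 18 mm lying flat; leave it
- notes: Pad of paper notes 50 x 50 x 14 mm lying on the box's fixed panel; leave it
- mug: White mug, 82 mm across, 95 mm high; leave it
- stapler: Black stapler 36 x 150 x 51 mm; leave it
- tape_dispenser: Grey tape dispenser 60 x 150 x 78 mm; leave it
- glue_stick: White glue stick 27 mm across, 90 mm high, standing; leave it
- window (a point): Centre of the window, level with the box's top, axes as the box. The cover's top lies 2 to 7 mm lower at the +y end rail and falls away towards -y by 0 to 0.04 rad, depending on wear: unknown, feel for it and follow the rise. Open, at least 64 mm of it (box y = -20 to 44 mm) is bare to press on. Shut, its free edge is under the end rail. Fingertip friction varies: 13 to 18 N of press drags it
Things that resemble listed ones, but are neither listed nor needed, are in the scene too. What is shaped like the tray but turquoise is not meant.

How it is judged:
By the outcome, as a careful person would: the job done as asked, in the order asked, and still so for the second after the job is handed in, with the robot touching nothing.
It also fails if it takes over 72 s, if anything falls off the work surface, if the arm or the gripper's body presses on something with over 40 N, if the wrist force passes 120 N, or if a joint passes its speed limit or range.

## Working session

There is one attempt and no reset: what is moved stays moved. The work goes in short steps, Python scripts to look and compute and a tool call to move; the robot and the scene stay as the last step left them, time stands still between calls to the robot, and variables do not carry over. Pictures are saved under pics/ and viewed, and the job is handed in when it is done.

Besides the shell and the picture viewer there is one more tool, called after "Call:" by a JSON object that holds its "op" and its "data". jog_arm: Moves the arm, as the interface text tells. Its arguments: {"type":"object","properties":{"moves":{"type":"array"},"squeeze":{"type":"number"}},"required":["moves"]}

```bash
mkdir -p pics; ls; python3 - <<'E'
from rig import r
import cv2,numpy as np
s=r.sense();print({k:np.round(v,3) for k,v in s.items()})
for n in("top","side","wrist"):
    c=r.calibration(n);print(n,{k:np.round(v,3).tolist() for k,v in c.items()})
    p,d=r.grab_frame(n);cv2.imwrite(f"pics/{n}0.png",p[:,:,::-1]);np.savez(f"pics/{n}0.npz",p=p,d=d,**c)
E
```

```text
pics
{'clock': np.float64(0.0), 'qpos': array([-1.111,  0.354,  1.634, -0.   ,  1.155, -0.002]), 'qvel': array([-0.001, -0.   ,  0.   , -0.001,  0.   ,  0.002]), 'joint_efforts': array([ 5.0000e-03, -6.0525e+01, -3.4206e+01,  0.0000e+00,  9.0000e-03,
       -0.0000e+00]), 'eef_pos': array([ 278.245, -559.098,  230.522]), 'tcp_rot': array([-3.14 ,  0.   ,  0.462]), 'contact_force': array([-0.98 , -0.212, -0.37 ]), 'wrist_torque': array([-0.046, -0.013, -0.025]), 'opening': np.float64(0.999)}
top {'fx': 515.336, 'fy': 515.336, 'cx': 313.96, 'cy': 200.769, 'R': [[-0.014, -1.0, 0.004], [-0.998, 0.013, -0.067], [0.067, -0.005, -0.998]], 't': [-4.525, 453.639, 1338.116]}
side {'fx': 485.426, 'fy': 485.426, 'cx': 329.381, 'cy': 202.643, 'R': [[-0.988, -0.154, -0.016], [-0.066, 0.515, -0.855], [0.14, -0.843, -0.519]], 't': [430.557, 110.502, 1287.439]}
wrist {'fx': 309.707, 'fy': 309.707, 'cx': 322.088, 'cy': 197.224, 'R': [[0.445, -0.895, -0.001], [-0.856, -0.426, 0.292], [-0.261, -0.129, -0.957]], 't': [-626.191, -36.306, 379.29]}
```

View pics/top0.png

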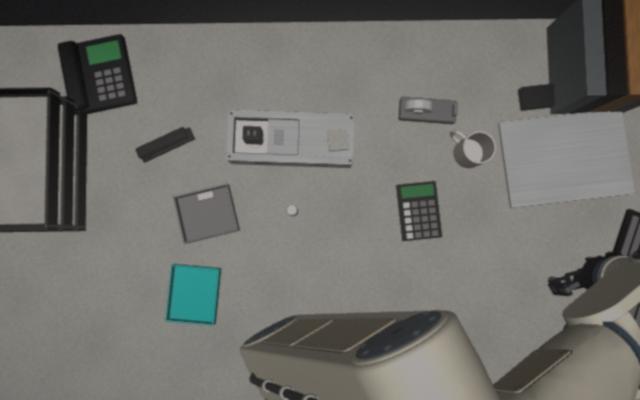

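View pics/side0.png

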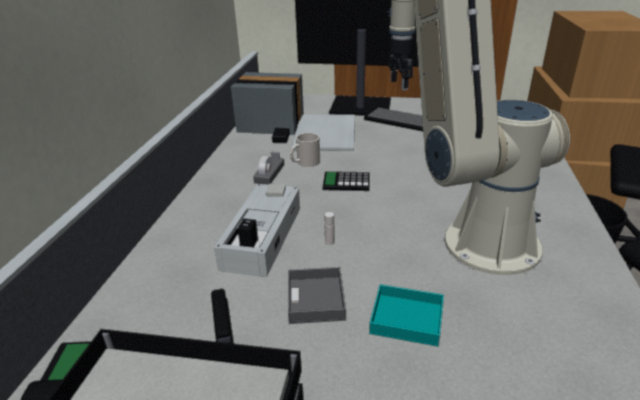

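View pics/wrist0.png

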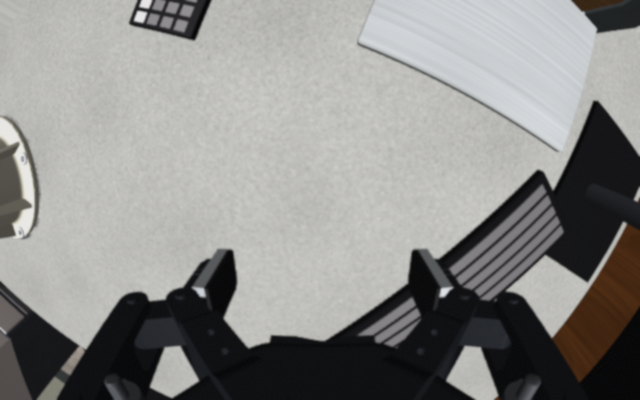

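The top view shows the power box at (290,138), with the charger at (253,135) in its open well. There are two tray candidates: a grey one at (207,213) with the white eraser inside, and a turquoise one at (193,294). The grey one fits the description. Next I'll measure them and enlarge a crop.

```bash
cat > h.py <<'E'
import numpy as np,cv2
def load(f): return dict(np.load(f))
def cloud(c):
    d=c['d'].astype(float);h,w=d.shape;u,v=np.meshgrid(np.arange(w),np.arange(h))
    P=np.stack([(u-c['cx'])/c['fx']*d,(v-c['cy'])/c['fy']*d,d],-1)
    return (P-c['t'])@c['R']   # R^T (P - t)
def ray(c,u,v,z):
    dr=np.array([(u-c['cx'])/c['fx'],(v-c['cy'])/c['fy'],1])@c['R'];o=-c['R'].T@c['t']
    return o+dr*(z-o[2])/dr[2]
def rect(P,mask,z,c):
    m=mask.astype(np.uint8);n,l,st,_=cv2.connectedComponentsWithStats(m)
    i=1+np.argmax(st[1:,4]);vs,us=np.where(l==i)
    pts=np.array([ray(c,u,v,z)[:2] for u,v in zip(us,vs)],np.float32)
    return cv2.minAreaRect(pts),len(pts),(us.mean(),vs.mean())
E
python3 - <<'E'
from h import *
c=load('pics/top0.npz');P=cloud(c);z=P[...,2]
def roi(x0,x1,y0,y1):
    m=np.zeros(z.shape,bool);m[y0:y1,x0:x1]=1;return m
B=roi(215,370,95,180)
print('box',rect(P,B&(z>62)&(z<85),75,c))
print('chg',rect(P,roi(235,275,115,155)&(z>98),109,c))
print('tray',rect(P,roi(165,250,175,255)&(z>20),34,c), rect(P,roi(165,250,175,255)&(c['p'].max(2)<118),34,c))
print('z rows',np.round(z[137,225:360:3]))
print('tray z',np.round(z[213,170:245:4]))
a=cv2.resize(c['p'][90:260,130:370],None,fx=3.3,fy=3.3,interpolation=cv2.INTER_CUBIC);cv2.imwrite('pics/crop1.png',a[:,:,::-1])
E
```

```text
box (((612.5975952148438, 49.165809631347656), (319.8962707519531, 131.70591735839844), 87.26842498779297), 4799, (np.float64(295.0893936236716), np.float64(136.85226088768493)))
chg (((616.7103881835938, 142.67628479003906), (44.563507080078125, 34.89549255371094), 89.26478576660156), 277, (np.float64(251.0361010830325), np.float64(132.89891696750902)))
tray (((424.86688232421875, 271.2486572265625), (125.34578704833984, 146.52880859375), 13.004485130310059), 441, (np.float64(203.19727891156464), np.float64(212.19274376417235))) (((424.01715087890625, 267.64251708984375), (128.80357360839844, 151.0446319580078), 12.906595230102539), 2762, (np.float64(206.4047791455467), np.float64(214.14047791455468)))
z rows [ -2.  76.  75.  50.  46.  46. 106. 108. 111. 110. 107. 106.  84.  43.
  65.  69.  68.  63.  59.  62.  64.  62.  68.  64.  67.  81.  71.  76.
  74.  69.  72.  74.  75.  77.  86.  87.  85.  87.  86.  87.  89.  79.
  74.  -6.  -4.]
tray z [ 1. -5. 25. -3.  4.  3.  2.  4.  1.  1.  6.  3.  7.  8.  5.  5. 21.  2.
  1.]
```

View pics/crop1.png

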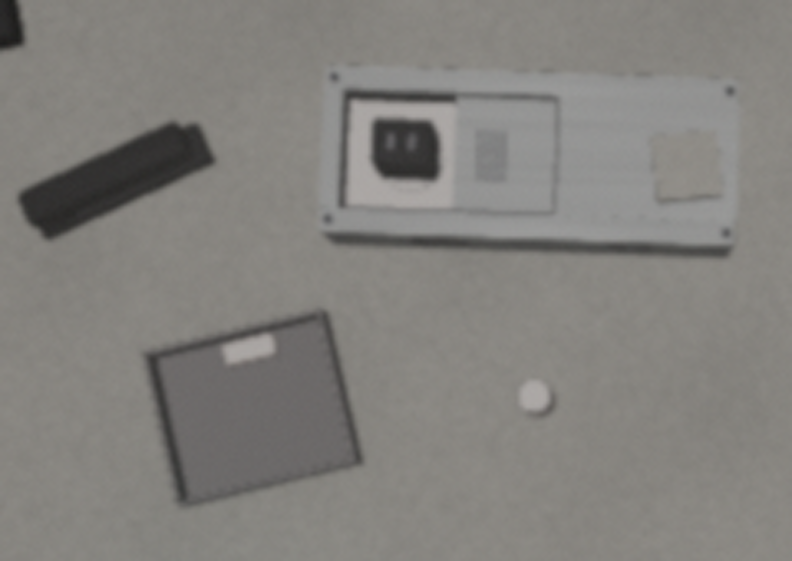

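The crop confirms the grey tray with the white eraser, centred around crop (255,410), as the one meant. The charger is in the well at (405,150) and the bare cover spans about x = 457 to 557. The box measures 320x132 mm, and the charger matches the expected socket point within 1 mm. I'll move above the charger.

```bash
cat > go.py <<'E'
from rig import r
from h import *
import sys
from scipy.spatial.transform import Rotation as Ro
BOX=(612.6,49.2,-0.0477); TRAY=(424.6,270.8,0.227)
def w(f,x,y):
    X,Y,a=f;c,s=np.cos(a),np.sin(a);return X+c*x-s*y,Y+s*x+c*y
def to(x,y,z,yaw=None):
    s=r.sense();R=Ro.from_euler('xyz',s['tcp_rot'])
    if yaw is not None:
        T=Ro.from_euler('xyz',[np.pi,0,yaw]);print('twist',np.round((R.inv()*T).as_rotvec(),4)); 
    d=np.array([x,y,z])-s['eef_pos']
    print('t',s['clock'],'pos',np.round(s['eef_pos'],2),'rot',np.round(s['tcp_rot'],4),'F',np.round(s['contact_force'],2),'op',round(float(s['opening']),3))
    print('d tool now',np.round(R.inv().apply(d),1))
    if yaw is not None: print('d after twist',np.round(T.inv().apply(d),1))
E
python3 -c "
from go import *
x,y=w(BOX,0,94.5);print(x,y);to(x,y,200,1.523)
c=load('pics/top0.npz');P=cloud(c)
for yy in range(-14,44,8):
  q=[]
  a=BOX[2]
  dx=P[...,0]-BOX[0];dy=P[...,1]-BOX[1]
  bx=np.cos(a)*dx+np.sin(a)*dy;by=-np.sin(a)*dx+np.cos(a)*dy
  m=(abs(bx)<40)&(abs(by-yy)<4)&(P[...,2]>40);print(yy,P[...,2][m].mean().round(1),m.sum())
for yy in (-60,-40):
  m=(abs(bx)<60)&(abs(by-yy)<8)&(P[...,2]>40);print(yy,P[...,2][m].mean().round(1))
m=(abs(bx)<30)&(abs(by-152)<4);print(P[...,2][m].mean())
"
```

```text
617.1059408259601 143.59251293017337
twist [-9.0000e-04 -5.0000e-04 -1.0612e+00]
t 0.15 pos [ 278.33 -559.21  230.75] rot [-3.1406 -0.      0.4618] F [-0.75 -0.55 -0.34] op 1.002
d tool now [ 616.4 -478.2   31.2]
d after twist [718.2 304.8  30.7]
-14 64.1 96
-6 64.2 100
2 64.8 97
10 65.0 96
18 65.5 98
26 65.1 96
34 65.8 96
42 65.9 99
-60 74.7
-40 74.9
74.58251937849823
```

Call:
{"op": "jog_arm", "data": {"moves": [{"grip": -1, "translation": [0, 0, 0], "twist": [0, 0, -0.118]}, {"grip": -1, "translation": [0, 0, 0], "twist": [0, 0, -0.118]}, {"grip": -1, "translation": [0, 0, 0], "twist": [0, 0, -0.118]}, {"grip": -1, "translation": [0, 0, 0], "twist": [0, 0, -0.118]}, {"grip": -1, "translation": [0, 0, 0], "twist": [0, 0, -0.118]}, {"grip": -1, "translation": [0, 0, 0], "twist": [0, 0, -0.118]}, {"grip": -1, "translation": [0, 0, 0], "twist": [0, 0, -0.118]}, {"grip": -1, "translation": [0, 0, 0], "twist": [0, 0, -0.118]}, {"grip": -1, "translation": [0, 0, 0], "twist": [0, 0, -0.117]}]}}

```text
clock: 0.9
eef_pos: [278.4, -559.3, 231.0]
tcp_rot: [-3.141, -0.001, 1.529]
contact_force: [-0.3, 0.1, 0.7]
opening: 1.0
```

Call:
{"op": "jog_arm", "data": {"moves": [{"grip": -1, "translation": [0.03, 0.013, 0], "twist": [0, 0, 0]}, {"grip": -1, "translation": [0.03, 0.013, 0], "twist": [0, 0, 0]}, {"grip": -1, "translation": [0.03, 0.013, 0], "twist": [0, 0, 0]}, {"grip": -1, "translation": [0.03, 0.013, 0], "twist": [0, 0, 0]}, {"grip": -1, "translation": [0.03, 0.013, 0], "twist": [0, 0, 0]}, {"grip": -1, "translation": [0.03, 0.013, 0], "twist": [0, 0, 0]}, {"grip": -1, "translation": [0.03, 0.013, 0], "twist": [0, 0, 0]}, {"grip": -1, "translation": [0.03, 0.013, 0], "twist": [0, 0, 0]}, {"grip": -1, "translation": [0.03, 0.013, 0], "twist": [0, 0, 0]}, {"grip": -1, "translation": [0.03, 0.013, 0], "twist": [0, 0, 0]}]}}

```text
clock: 1.73
eef_pos: [423.0, -264.6, 231.2]
tcp_rot: [-3.141, -0.0, 1.523]
contact_force: [-0.1, -0.9, 0.6]
opening: 0.999
```

Call:
{"op": "jog_arm", "data": {"moves": [{"grip": -1, "translation": [0.03, 0.013, 0], "twist": [0, 0, 0]}, {"grip": -1, "translation": [0.03, 0.013, 0], "twist": [0, 0, 0]}, {"grip": -1, "translation": [0.03, 0.013, 0], "twist": [0, 0, 0]}, {"grip": -1, "translation": [0.03, 0.013, 0], "twist": [0, 0, 0]}, {"grip": -1, "translation": [0.03, 0.013, 0], "twist": [0, 0, 0]}, {"grip": -1, "translation": [0.03, 0.013, 0], "twist": [0, 0, 0]}, {"grip": -1, "translation": [0.03, 0.013, 0], "twist": [0, 0, 0]}, {"grip": -1, "translation": [0.03, 0.013, 0], "twist": [0, 0, 0]}, {"grip": -1, "translation": [0.03, 0.013, 0], "twist": [0, 0, 0]}, {"grip": -1, "translation": [0, 0, 0], "twist": [0, 0, 0]}]}}

```text
clock: 2.57
eef_pos: [554.6, 2.3, 231.2]
tcp_rot: [3.14, -0.002, 1.525]
contact_force: [0.0, 0.7, 0.5]
opening: 0.997
```

```bash
python3 -c "
from go import *
x,y=w(BOX,0,94.5);to(x,y,200,1.523)"
```

```text
twist [ 0.0014 -0.0018  0.0025]
t 2.5667 pos [554.64   2.32 231.24] rot [ 3.1402e+00 -1.8000e-03  1.5255e+00] F [0.01 0.66 0.53] op 0.997
d tool now [143.9  56.   31.6]
d after twist [144.1  55.6  31.2]
```

Call:
{"op": "jog_arm", "data": {"moves": [{"grip": -0.3, "translation": [0.029, 0.011, 0.006], "twist": [0, 0, 0]}, {"grip": -0.3, "translation": [0.029, 0.011, 0.006], "twist": [0, 0, 0]}, {"grip": -0.3, "translation": [0.029, 0.011, 0.006], "twist": [0, 0, 0]}, {"grip": -0.3, "translation": [0.029, 0.011, 0.006], "twist": [0, 0, 0]}, {"grip": -0.3, "translation": [0.028, 0.0116, 0.007], "twist": [0, 0, 0]}, {"grip": -0.3, "translation": [0, 0, 0], "twist": [0, 0, 0]}, {"grip": -0.3, "translation": [0, 0, 0], "twist": [0, 0, 0]}]}}

```text
clock: 3.15
eef_pos: [614.7, 139.9, 199.3]
tcp_rot: [-3.14, 0.001, 1.525]
contact_force: [-1.1, 0.5, -0.2]
opening: 0.654
```

```bash
python3 -c "
from go import *
x,y=w(BOX,0,94.5);to(x,y,72,1.523)
c=r.calibration('wrist');p,d=r.grab_frame('wrist');cv2.imwrite('pics/w1.png',p[:,:,::-1]);np.savez('pics/w1.npz',p=p,d=d,**c)
p,d=r.grab_frame('side');a=cv2.resize(p[120:300,180:380],None,fx=3,fy=3);cv2.imwrite('pics/s1.png',a[:,:,::-1])
"
```

```text
twist [-0.0016  0.0006  0.0019]
t 3.15 pos [614.68 139.89 199.29] rot [-3.1400e+00  6.0000e-04  1.5249e+00] F [-1.05  0.52 -0.17] op 0.654
d tool now [  3.9   2.5 127.3]
d after twist [  3.8   2.2 127.3]
```

View pics/w1.png

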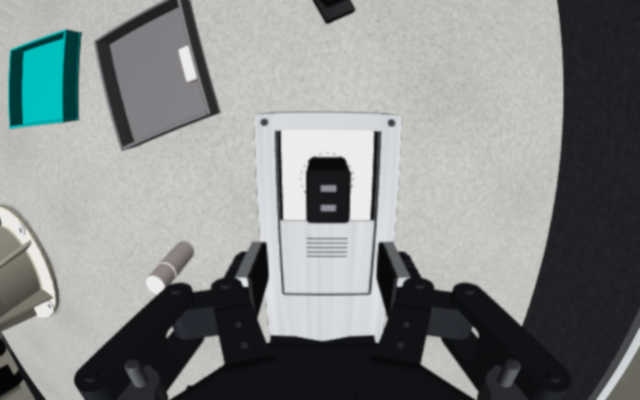

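View pics/s1.png

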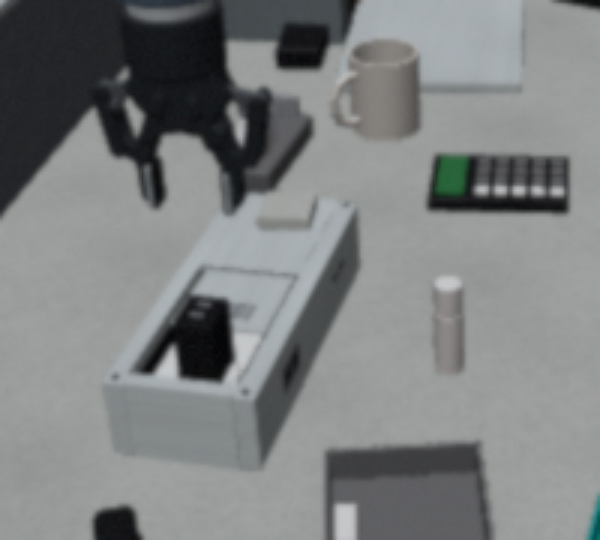

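The wrist view shows the box head-on, with the charger's black block at about (328,190), centred between the fingers. I'll refine its position from this view.

```bash
cat >> h.py <<'E'
def fdir(c,u,v):
    x=u-c['cx'];y=v-c['cy'];rr=np.hypot(x,y)+1e-9;th=rr/c['fx']
    return np.stack([np.sin(th)*x/rr,np.sin(th)*y/rr,np.cos(th)],-1)
def fcloud(c):
    h,w=c['d'].shape;u,v=np.meshgrid(np.arange(w,dtype=float),np.arange(h,dtype=float));D=fdir(c,u,v)
    return (D*(c['d']/D[...,2])[...,None]-c['t'])@c['R']
def fray(c,u,v,z):
    D=fdir(c,np.asarray(u,float),np.asarray(v,float))@c['R'];o=-c['R'].T@c['t']
    return o+D*((z-o[2])/D[...,2])[...,None]
E
python3 - <<'E'
from go import *
c=load('pics/w1.npz');P=fcloud(c);z=P[...,2]
m=np.zeros(z.shape,bool);m[140:235,285:370]=1
m1=m&(z>102)
v,u=np.where(m1);q=fray(c,u,v,109)[:,:2].astype(np.float32)
print(m1.sum(),z[m1].mean(),cv2.minAreaRect(q),u.min(),u.max(),v.min(),v.max())
a=BOX[2];R=np.array([[np.cos(a),np.sin(a)],[-np.sin(a),np.cos(a)]])
b=(q-np.array(BOX[:2]))@R.T;print('box frame min/max',np.percentile(b,[1,99],axis=0))
# box top outline
m=np.zeros(z.shape,bool);m[100:340,240:420]=1
m2=m&(z>68)&(z<82)&(c['p'].min(2)>120);v,u=np.where(m2);q=fray(c,u,v,75)[:,:2];b=(q-np.array(BOX[:2]))@R.T
for yy in range(-20,160,25):
    s=b[abs(b[:,1]-yy)<6];print(yy,s[:,0].min().round(1),s[:,0].max().round(1))
s=b[abs(b[:,0])<30];print('ymax',s[:,1].max())
E
```

```text
2554 112.5575603585825 ((621.147705078125, 148.74298095703125), (74.6226806640625, 64.37832641601562), 88.30110931396484) 285 369 141 233
box frame min/max [[-13.88557531  72.12980373]
 [ 21.79790713 117.23772004]]
-20 -60.2 60.5
5 -54.0 53.1
30 -54.2 53.2
55 -60.0 68.6
80 -60.5 68.1
105 -60.4 68.1
130 -60.5 68.3
155 -59.6 68.1
ymax 157.8792013642511
```

```bash
python3 - <<'E'
from go import *
c=load('pics/w1.npz');P=fcloud(c);z=P[...,2];a=BOX[2];R=np.array([[np.cos(a),np.sin(a)],[-np.sin(a),np.cos(a)]])
m=np.zeros(z.shape,bool);m[150:225,300:358]=1
dk=m&(c['p'].max(2)<70)
for row in range(176,222,6):
    us=np.where(dk[row])[0]
    if len(us)==0: continue
    q=fray(c,np.array([us.min()-.5,us.max()+.5]),np.array([row,row]),109)[:,:2]
    b=(q-np.array(BOX[:2]))@R.T;print(row,us.min(),us.max(),b.round(1).tolist(),z[row,us].mean().round(1))
vs=np.where(dk[:,330])[0];print(vs.min(),vs.max(),np.round(z[vs.min():vs.max()+3:3,335],0))
q=fray(c,np.array([328.]),np.array([vs.max()+.5]),109)[:,:2];print('near edge',(q-np.array(BOX[:2]))@R.T)
# top-view again, dark mask for charger and box edges in x
c=load('pics/top0.npz')
P=cloud(c);print('top charger')
for u in (246,250,254,258):
    col=np.where(c['p'][115:160,u].max(1)<75)[0]+115;print(u,col.min(),col.max(),[(R@(ray(c,u,v,109)[:2]-np.array(BOX[:2]))).round(1).tolist() for v in (col.min()-.5,col.max()+.5)])
# box top edges by depth
for u in (240,270,300,330):
    zz=P[95:185,u,2];k=np.where((zz>66)&(zz<90))[0]+95
    print(u,k.min(),k.max(),[(R@(ray(c,u,v,75)[:2]-np.array(BOX[:2]))).round(1).tolist() for v in (k.min()-.5,k.max()+.5)])
E
python3 -c "
import cv2;a=cv2.imread('pics/w1.png')[100:310,230:430];cv2.imwrite('pics/w1c.png',cv2.resize(a,None,fx=2.8,fy=2.8))"
```

```text
176 307 349 [[-12.5, 110.1], [20.7, 110.2]] 108.7
182 307 349 [[-12.5, 105.4], [20.8, 105.4]] 108.7
188 307 349 [[-12.6, 100.5], [20.9, 100.6]] 108.4
194 307 348 [[-12.7, 95.7], [20.3, 95.7]] 108.7
200 307 348 [[-12.7, 90.7], [20.4, 90.8]] 108.7
206 307 348 [[-12.8, 85.7], [20.5, 85.8]] 108.6
212 307 348 [[-12.9, 80.7], [20.7, 80.7]] 108.6
218 307 348 [[-13.0, 75.5], [20.8, 75.6]] 114.3
158 221 [ 58.  74.  88. 103. 108. 109. 109. 110. 109. 109. 109. 109. 109. 109.
 108. 108. 109. 109. 108. 109. 109. 107.]
near edge [[ 4.34865921 72.56756974]]
top charger
246 118 142 [[37.9, 107.5], [-24.4, 104.8]]
250 119 143 [[35.7, 97.5], [-26.6, 94.9]]
254 119 143 [[36.1, 87.7], [-26.2, 85.1]]
258 119 143 [[36.4, 77.8], [-25.9, 75.2]]
240 110 160 [[65.6, 128.3], [-64.7, 122.6]]
270 111 161 [[65.7, 52.1], [-64.6, 46.9]]
300 112 162 [[65.8, -24.1], [-64.6, -28.8]]
330 113 163 [[65.9, -100.4], [-64.5, -104.5]]
```

View pics/w1c.png

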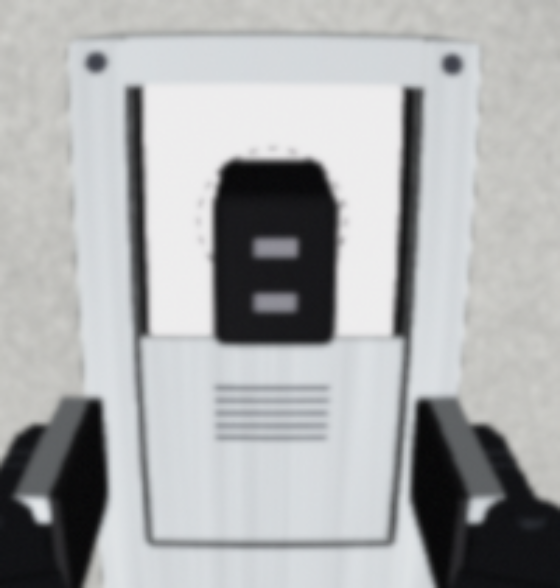

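The wrist and top cameras disagree by about 4 mm across the jaws. I'll split the difference, lower to just above the charger, and compare its position with the fingers directly.

Call:
{"op": "jog_arm", "data": {"moves": [{"grip": -0.3, "translation": [0.0039, 0.0043, 0.014], "twist": [0, 0, 0]}, {"grip": -0.3, "translation": [0, 0, 0.017], "twist": [0, 0, 0]}, {"grip": -0.3, "translation": [0, 0, 0.017], "twist": [0, 0, 0]}, {"grip": -0.3, "translation": [0, 0, 0.017], "twist": [0, 0, 0]}, {"grip": -0.3, "translation": [0, 0, 0.012], "twist": [0, 0, 0]}, {"grip": -0.3, "translation": [0, 0, 0], "twist": [0, 0, 0]}, {"grip": -0.3, "translation": [0, 0, 0], "twist": [0, 0, 0]}]}}

```text
clock: 3.83
eef_pos: [619.1, 142.2, 122.7]
tcp_rot: [-3.14, 0.0, 1.522]
contact_force: [0.7, 0.3, -0.8]
opening: 0.654
```

```bash
python3 -c "
from go import *
x,y=w(BOX,0,94.5);to(x,y,72,1.523)
c=r.calibration('wrist');p,d=r.grab_frame('wrist');cv2.imwrite('pics/w2.png',p[:,:,::-1]);np.savez('pics/w2.npz',p=p,d=d,**c)
a=cv2.resize(p[190:400,220:430],None,fx=2.8,fy=2.8);cv2.imwrite('pics/w2c.png',a[:,:,::-1])
"
```

```text
twist [-0.0013  0.0004 -0.0009]
t 3.8333 pos [619.1  142.16 122.68] rot [-3.1403e+00  4.0000e-04  1.5221e+00] F [ 0.65  0.31 -0.83] op 0.654
d tool now [ 1.4 -2.  50.7]
d after twist [ 1.3 -2.1 50.7]
```

View pics/w2c.png

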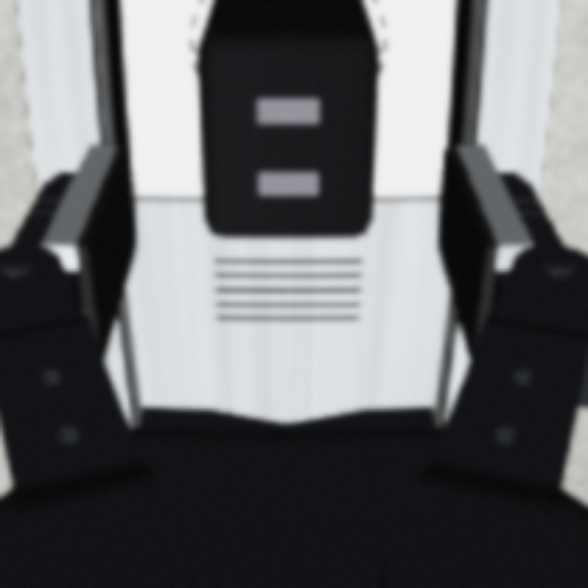

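The charger (crop x 203–375, middle 288.5) is centred between the fingers (middle 287) to within 0.5 mm. I'll narrow the jaws and descend.

Call:
{"op": "jog_arm", "data": {"moves": [{"grip": -0.1, "translation": [0.001, 0.0003, 0.0], "twist": [0, 0, 0]}, {"grip": -0.1, "translation": [0, 0, 0.01], "twist": [0, 0, 0]}, {"grip": -0.1, "translation": [0, 0, 0.01], "twist": [0, 0, 0]}, {"grip": -0.1, "translation": [0, 0, 0.01], "twist": [0, 0, 0]}, {"grip": -0.1, "translation": [0, 0, 0.01], "twist": [0, 0, 0]}, {"grip": -0.1, "translation": [0, 0, 0.01], "twist": [0, 0, 0]}, {"grip": -0.1, "translation": [0, 0, 0.003], "twist": [0, 0, 0]}, {"grip": -0.1, "translation": [0, 0, 0], "twist": [0, 0, 0]}]}}

```text
clock: 4.55
eef_pos: [618.9, 143.6, 68.6]
tcp_rot: [-3.139, 0.001, 1.523]
contact_force: [-1.0, -0.1, 0.2]
opening: 0.551
```

Call:
{"op": "jog_arm", "data": {"moves": [{"grip": 0.1, "translation": [0, 0, 0], "twist": [0, 0, 0]}, {"grip": 0.3, "translation": [0, 0, 0], "twist": [0, 0, 0]}, {"grip": 0.5, "translation": [0, 0, 0], "twist": [0, 0, 0]}, {"grip": 0.5, "translation": [0, 0, 0], "twist": [0, 0, 0]}], "squeeze": 20}}

```text
clock: 4.88
eef_pos: [619.9, 143.8, 70.4]
tcp_rot: [3.141, -0.0, 1.523]
contact_force: [0.5, 0.5, -3.3]
opening: 0.423
```

Jaw opening is 36 mm, matching the block, and there's no side load. I'll firm up the grip and pull straight up.

Call:
{"op": "jog_arm", "data": {"moves": [{"grip": 1, "translation": [0, 0, 0], "twist": [0, 0, 0]}, {"grip": 1, "translation": [0, 0, 0], "twist": [0, 0, 0]}, {"grip": 1, "translation": [0, 0, -0.002], "twist": [0, 0, 0]}, {"grip": 1, "translation": [0, 0, -0.003], "twist": [0, 0, 0]}, {"grip": 1, "translation": [0, 0, -0.004], "twist": [0, 0, 0]}, {"grip": 1, "translation": [0, 0, -0.004], "twist": [0, 0, 0]}, {"grip": 1, "translation": [0, 0, -0.004], "twist": [0, 0, 0]}, {"grip": 1, "translation": [0, 0, -0.004], "twist": [0, 0, 0]}, {"grip": 1, "translation": [0, 0, -0.004], "twist": [0, 0, 0]}, {"grip": 1, "translation": [0, 0, -0.004], "twist": [0, 0, 0]}], "squeeze": 60}}

```text
clock: 5.72
eef_pos: [620.0, 143.8, 100.0]
tcp_rot: [3.141, -0.0, 1.523]
contact_force: [0.4, 0.2, -0.9]
opening: 0.415
```

Call:
{"op": "jog_arm", "data": {"moves": [{"grip": 1, "translation": [0, 0, -0.01], "twist": [0, 0, 0]}, {"grip": 1, "translation": [0, 0, -0.012], "twist": [0, 0, 0]}, {"grip": 1, "translation": [0, 0, -0.012], "twist": [0, 0, 0]}, {"grip": 1, "translation": [0, 0, -0.012], "twist": [0, 0, 0]}, {"grip": 1, "translation": [0, 0, -0.012], "twist": [0, 0, 0]}, {"grip": 1, "translation": [0, 0, -0.012], "twist": [0, 0, 0]}, {"grip": 1, "translation": [0, 0, 0], "twist": [0, 0, 0]}, {"grip": 1, "translation": [0, 0, 0], "twist": [0, 0, 0]}]}}

```text
clock: 6.38
eef_pos: [620.3, 143.9, 170.4]
tcp_rot: [3.14, -0.0, 1.523]
contact_force: [0.1, 0.3, -1.6]
opening: 0.41
```

```bash
python3 -c "
from go import *
x,y=w(TRAY,-12,0);print(x,y);to(x,y,170,1.523)
yy=0.227+np.pi/2;print(yy);to(x,y,170,yy)
p,d=r.grab_frame('side');a=cv2.resize(p[120:330,180:380],None,fx=2.8,fy=2.8);cv2.imwrite('pics/s2.png',a[:,:,::-1])
c=r.calibration('wrist');p,d=r.grab_frame('wrist');cv2.imwrite('pics/w3.png',p[:,:,::-1]);np.savez('pics/w3.npz',p=p,d=d,**c)
"
```

```text
412.90784865934495 268.099333965997
twist [ 0.0018 -0.0005 -0.0001]
t 6.3833 pos [620.32 143.92 170.36] rot [ 3.1398e+00 -5.0000e-04  1.5229e+00] F [ 0.05  0.35 -1.59] op 0.41
d tool now [ 114.1 -213.1    0. ]
d after twist [ 114.1 -213.1    0.4]
1.7977963267948966
twist [ 1.800e-03 -2.000e-04 -2.749e-01]
t 6.3833 pos [620.32 143.92 170.36] rot [ 3.1398e+00 -5.0000e-04  1.5229e+00] F [ 0.05  0.35 -1.59] op 0.41
d tool now [ 114.1 -213.1    0. ]
d after twist [ 167.7 -174.1    0.4]
```

View pics/s2.png

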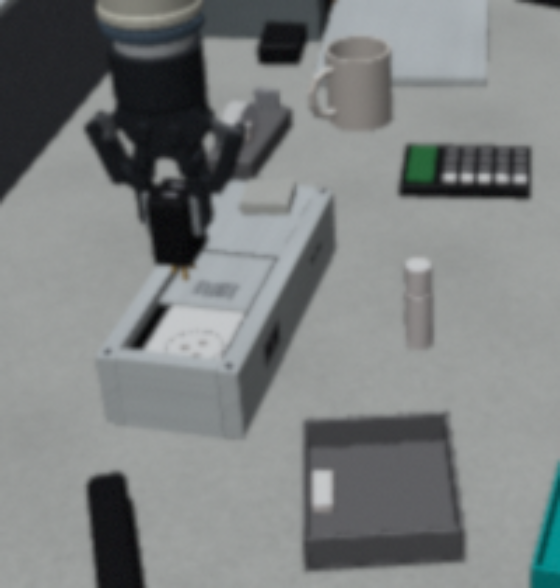

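View pics/w3.png

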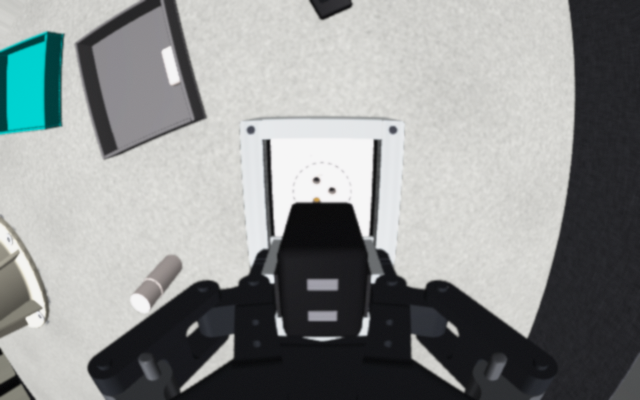

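The charger is out cleanly with its brass pins showing, hanging vertical in the jaws, and the empty socket is at wrist pixel (322,188). Now I'll turn to the tray's yaw and travel over it.

Call:
{"op": "jog_arm", "data": {"moves": [{"grip": 1, "translation": [0, 0, 0], "twist": [0, 0, -0.092]}, {"grip": 1, "translation": [0, 0, 0], "twist": [0, 0, -0.092]}, {"grip": 1, "translation": [0, 0, 0], "twist": [0, 0, -0.091]}, {"grip": 1, "translation": [0.012, -0.012, 0], "twist": [0, 0, 0]}, {"grip": 1, "translation": [0.02, -0.02, 0], "twist": [0, 0, 0]}, {"grip": 1, "translation": [0.023, -0.023, 0], "twist": [0, 0, 0]}, {"grip": 1, "translation": [0.023, -0.023, 0], "twist": [0, 0, 0]}, {"grip": 1, "translation": [0.023, -0.023, 0], "twist": [0, 0, 0]}, {"grip": 1, "translation": [0.023, -0.023, 0], "twist": [0, 0, 0]}, {"grip": 1, "translation": [0.02, -0.02, 0], "twist": [0, 0, 0]}]}}

```text
clock: 7.32
eef_pos: [444.8, 252.0, 168.4]
tcp_rot: [-3.14, 0.0, 1.798]
contact_force: [-0.6, 0.8, -1.2]
opening: 0.418
```

Call:
{"op": "jog_arm", "data": {"moves": [{"grip": 1, "translation": [0.016, -0.018, 0], "twist": [0, 0, 0]}, {"grip": 1, "translation": [0.008, -0.01, 0], "twist": [0, 0, 0]}, {"grip": 1, "translation": [0, 0, 0], "twist": [0, 0, 0]}, {"grip": 1, "translation": [0, 0, 0], "twist": [0, 0, 0]}]}}

```text
clock: 7.65
eef_pos: [414.4, 268.8, 169.1]
tcp_rot: [-3.141, 0.0, 1.799]
contact_force: [0.8, 0.2, -0.4]
opening: 0.416
```

```bash
python3 -c "
from go import *
x,y=w(TRAY,-12,0);to(x+2,y,60,0.227+np.pi/2)
c=r.calibration('wrist');p,d=r.grab_frame('wrist');cv2.imwrite('pics/w4.png',p[:,:,::-1]);np.savez('pics/w4.npz',p=p,d=d,**c)
p,d=r.grab_frame('side');a=cv2.resize(p[150:350,220:480],None,fx=3,fy=3);cv2.imwrite('pics/s3.png',a[:,:,::-1])
"
```

```text
twist [-0.0001  0.0004  0.0014]
t 7.65 pos [414.36 268.83 169.05] rot [-3.1415e+00  4.0000e-04  1.7992e+00] F [ 0.82  0.19 -0.41] op 0.416
d tool now [ -0.8   0.4 109.1]
d after twist [ -0.8   0.4 109.1]
```

View pics/w4.png

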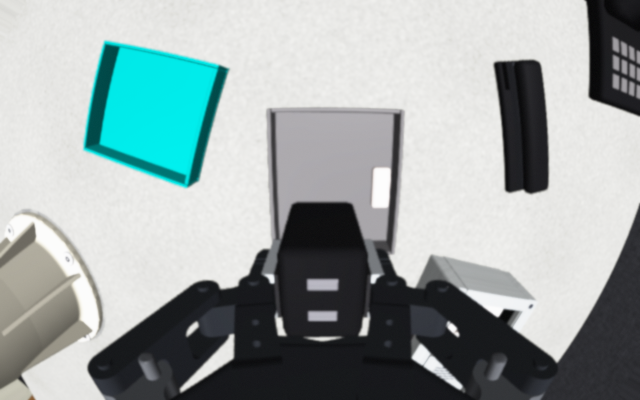

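View pics/s3.png

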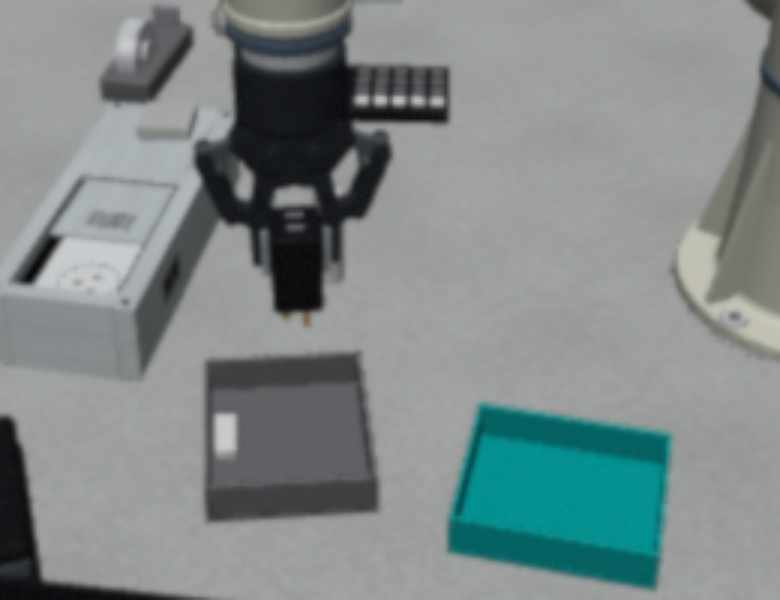

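The grey tray is aligned under the tool, with its rim from (268,108) to (403,110) and the eraser at (380,187). I'll check the tray's rim against the wrist ray cast.

```bash
python3 -c "
from go import *
c=load('pics/w4.npz')
X,Y,a=TRAY;R=np.array([[np.cos(a),np.sin(a)],[-np.sin(a),np.cos(a)]])
for u,v in [(268,109),(403,110),(336,108),(272,180),(398,180)]:
  q=fray(c,[u],[v],34)[0];print((u,v),(R@(q[:2]-[X,Y])).round(1))
"
```

```text
(268, 109) [-57.1  70.8]
(403, 110) [64.2 71.1]
(336, 108) [ 3.4 71. ]
(272, 180) [-55.4   5.3]
(398, 180) [62.6  5.6]
```

Call:
{"op": "jog_arm", "data": {"moves": [{"grip": 1, "translation": [0, 0, 0.014], "twist": [0, 0, 0]}, {"grip": 1, "translation": [0, 0, 0.016], "twist": [0, 0, 0]}, {"grip": 1, "translation": [0, 0, 0.016], "twist": [0, 0, 0]}, {"grip": 1, "translation": [0, 0, 0.016], "twist": [0, 0, 0]}, {"grip": 1, "translation": [0, 0, 0.016], "twist": [0, 0, 0]}, {"grip": 1, "translation": [0, 0, 0.016], "twist": [0, 0, 0]}, {"grip": 1, "translation": [0, 0, 0.012], "twist": [0, 0, 0]}, {"grip": 1, "translation": [0, 0, 0.006], "twist": [0, 0, 0]}, {"grip": 1, "translation": [0, 0, 0], "twist": [0, 0, 0]}, {"grip": 1, "translation": [0, 0, 0], "twist": [0, 0, 0]}]}}

```text
clock: 8.58
eef_pos: [415.0, 268.5, 57.2]
tcp_rot: [-3.141, 0.0, 1.797]
contact_force: [0.4, -0.1, -0.8]
opening: 0.413
```

Call:
{"op": "jog_arm", "data": {"moves": [{"grip": 1, "translation": [0, 0, 0.001], "twist": [0, 0, 0]}, {"grip": 1, "translation": [0, 0, 0.001], "twist": [0, 0, 0]}, {"grip": 1, "translation": [0, 0, 0.001], "twist": [0, 0, 0]}, {"grip": 1, "translation": [0, 0, 0.0005], "twist": [0, 0, 0]}, {"grip": 1, "translation": [0, 0, 0], "twist": [0, 0, 0]}]}}

```text
clock: 9.0
eef_pos: [414.5, 268.9, 54.0]
tcp_rot: [3.141, -0.0, 1.798]
contact_force: [-0.8, 0.3, -1.0]
opening: 0.416
```

Call:
{"op": "jog_arm", "data": {"moves": [{"grip": 1, "translation": [0, 0, 0.0007], "twist": [0, 0, 0]}, {"grip": 1, "translation": [0, 0, 0.0007], "twist": [0, 0, 0]}, {"grip": 1, "translation": [0, 0, 0.0006], "twist": [0, 0, 0]}, {"grip": 1, "translation": [0, 0, 0], "twist": [0, 0, 0]}]}}

```text
clock: 9.33
eef_pos: [414.3, 268.7, 51.6]
tcp_rot: [-3.141, 0.0, 1.798]
contact_force: [0.6, 0.3, -1.1]
opening: 0.414
```

Call:
{"op": "jog_arm", "data": {"moves": [{"grip": 1, "translation": [0, 0, 0.0005], "twist": [0, 0, 0]}, {"grip": 1, "translation": [0, 0, 0.0005], "twist": [0, 0, 0]}, {"grip": 1, "translation": [0, 0, 0], "twist": [0, 0, 0]}]}}

```text
clock: 9.58
eef_pos: [414.3, 268.7, 50.7]
tcp_rot: [-3.141, 0.0, 1.798]
contact_force: [0.2, 0.3, -1.7]
opening: 0.414
```

Call:
{"op": "jog_arm", "data": {"moves": [{"grip": 1, "translation": [0, 0, 0.0005], "twist": [0, 0, 0]}, {"grip": 1, "translation": [0, 0, 0.0005], "twist": [0, 0, 0]}, {"grip": 1, "translation": [0, 0, 0], "twist": [0, 0, 0]}]}}

```text
clock: 9.83
eef_pos: [414.4, 268.8, 49.7]
tcp_rot: [-3.142, 0.0, 1.798]
contact_force: [1.8, -1.1, -0.9]
opening: 0.414
```

Lateral force is starting to change, so contact is near. I'll continue in fine steps.

Call:
{"op": "jog_arm", "data": {"moves": [{"grip": 1, "translation": [0, 0, 0.0004], "twist": [0, 0, 0]}, {"grip": 1, "translation": [0, 0, 0], "twist": [0, 0, 0]}]}}

```text
clock: 10.0
eef_pos: [414.4, 268.8, 49.3]
tcp_rot: [-3.142, 0.0, 1.798]
contact_force: [0.5, 0.7, -0.4]
opening: 0.411
```

Call:
{"op": "jog_arm", "data": {"moves": [{"grip": 1, "translation": [0, 0, 0.0004], "twist": [0, 0, 0]}, {"grip": 1, "translation": [0, 0, 0], "twist": [0, 0, 0]}]}}

```text
clock: 10.17
eef_pos: [414.4, 268.8, 49.2]
tcp_rot: [-3.142, 0.0, 1.798]
contact_force: [-0.1, -0.5, 3.6]
opening: 0.417
```

Contact at 3.6 N, at the expected height. I'll release gently and symmetrically.

Call:
{"op": "jog_arm", "data": {"moves": [{"grip": 0.6, "translation": [0, 0, 0], "twist": [0, 0, 0]}, {"grip": 0.3, "translation": [0, 0, 0], "twist": [0, 0, 0]}, {"grip": 0.2, "translation": [0, 0, 0], "twist": [0, 0, 0]}, {"grip": 0.16, "translation": [0, 0, 0], "twist": [0, 0, 0]}, {"grip": 0.13, "translation": [0, 0, 0], "twist": [0, 0, 0]}, {"grip": 0.1, "translation": [0, 0, 0], "twist": [0, 0, 0]}, {"grip": 0.05, "translation": [0, 0, 0], "twist": [0, 0, 0]}, {"grip": 0.0, "translation": [0, 0, 0], "twist": [0, 0, 0]}], "squeeze": 20}}

```text
clock: 10.83
eef_pos: [414.5, 268.8, 48.9]
tcp_rot: [3.142, -0.0, 1.798]
contact_force: [0.0, 0.8, -0.5]
opening: 0.501
```

```bash
python3 -c "
from go import *
p,d=r.grab_frame('side');a=cv2.resize(p[150:350,220:480],None,fx=3,fy=3);cv2.imwrite('pics/s4.png',a[:,:,::-1])
p,d=r.grab_frame('wrist');a=cv2.resize(p[150:400,200:450],None,fx=2.3,fy=2.3);cv2.imwrite('pics/w5.png',a[:,:,::-1])
print(r.sense()['contact_force'])
"
```

```text
[0.53926288 0.32047289 0.86598416]
```

View pics/s4.png

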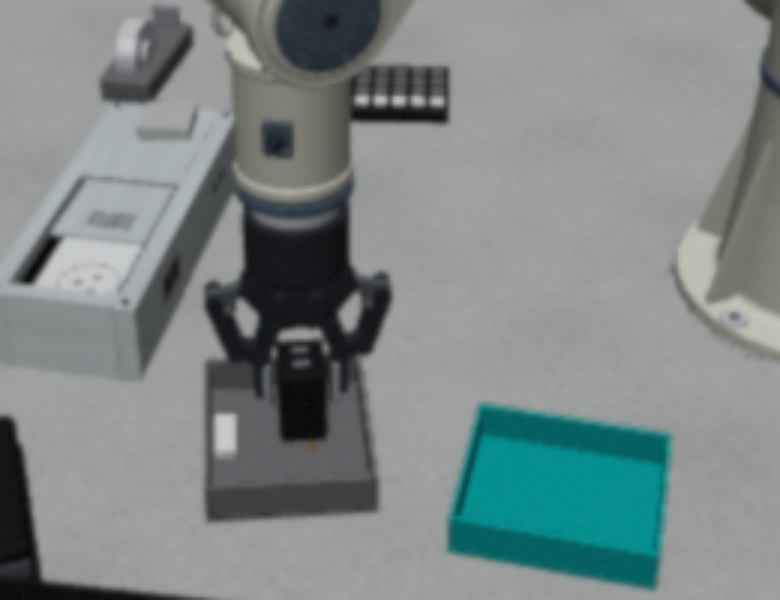

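View pics/w5.png

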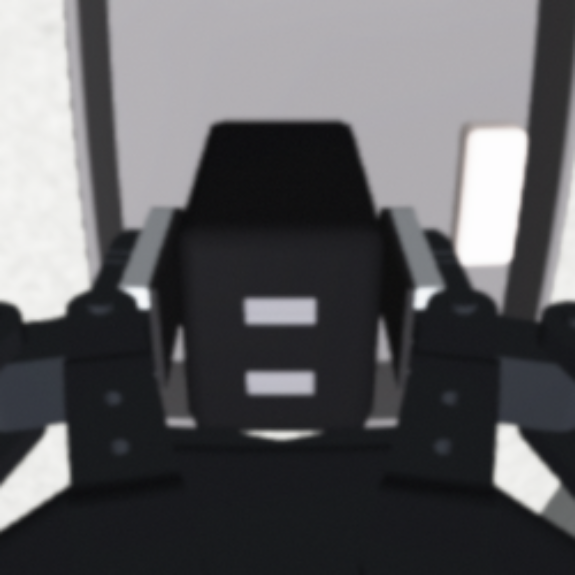

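The charger stands upright on its pins in the grey tray (side crop (302,390)), with clear gaps on both sides of the jaws. I'll open a little more and lift straight up.

Call:
{"op": "jog_arm", "data": {"moves": [{"grip": -0.15, "translation": [0, 0, 0], "twist": [0, 0, 0]}, {"grip": -0.3, "translation": [0, 0, 0], "twist": [0, 0, 0]}, {"grip": -0.3, "translation": [0, 0, -0.01], "twist": [0, 0, 0]}, {"grip": -0.3, "translation": [0, 0, -0.018], "twist": [0, 0, 0]}, {"grip": -0.3, "translation": [0, 0, -0.02], "twist": [0, 0, 0]}, {"grip": -0.3, "translation": [0, 0, -0.02], "twist": [0, 0, 0]}, {"grip": -0.3, "translation": [0, 0, -0.02], "twist": [0, 0, 0]}, {"grip": -0.3, "translation": [0, 0, -0.02], "twist": [0, 0, 0]}, {"grip": -0.3, "translation": [0, 0, 0], "twist": [0, 0, 0]}, {"grip": -0.3, "translation": [0, 0, 0], "twist": [0, 0, 0]}]}}

```text
clock: 11.77
eef_pos: [415.1, 269.2, 158.5]
tcp_rot: [3.139, -0.001, 1.798]
contact_force: [-0.5, -0.3, -0.4]
opening: 0.654
```

```bash
python3 -c "
from go import *
B=(614.6,49.2,-0.0477)
x,y=w(B,0,0);to(x,y,120,1.523)
p,d=r.grab_frame('side');a=cv2.resize(p[150:350,220:480],None,fx=3,fy=3);cv2.imwrite('pics/s5.png',a[:,:,::-1])
"
```

```text
twist [ 0.0026 -0.0014  0.2748]
t 11.7667 pos [415.08 269.22 158.48] rot [ 3.1388e+00 -1.0000e-03  1.7978e+00] F [-0.52 -0.26 -0.39] op 0.654
d tool now [-259.3  144.8   38.6]
d after twist [-210.2  209.8   38.5]
```

View pics/s5.png

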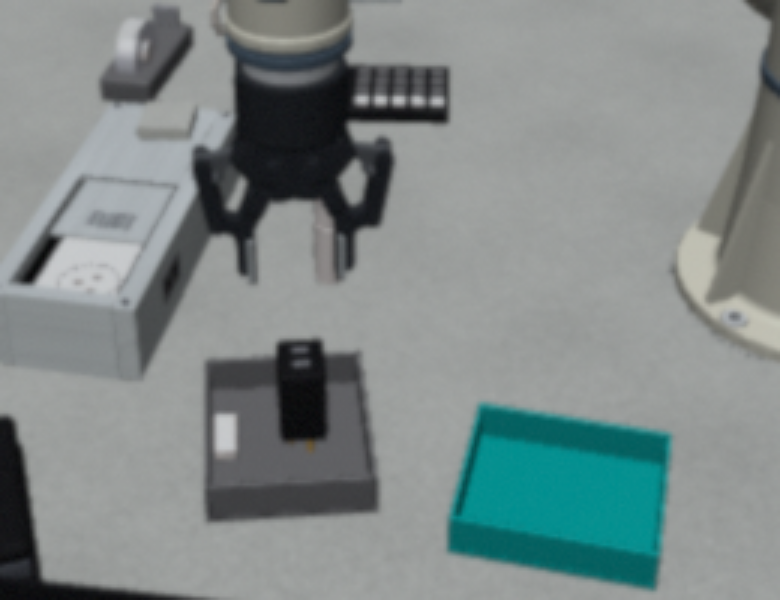

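The charger stands freely in the tray. Next I'll move over the bare cover at box y ≈ 0 with the jaws closed.

Call:
{"op": "jog_arm", "data": {"moves": [{"grip": 1, "translation": [0, 0, 0], "twist": [0, 0, 0.092]}, {"grip": 1, "translation": [0, 0, 0], "twist": [0, 0, 0.092]}, {"grip": 1, "translation": [0, 0, 0], "twist": [0, 0, 0.091]}, {"grip": 1, "translation": [-0.025, 0.025, 0], "twist": [0, 0, 0]}, {"grip": 1, "translation": [-0.026, 0.026, 0], "twist": [0, 0, 0]}, {"grip": 1, "translation": [-0.026, 0.026, 0], "twist": [0, 0, 0]}, {"grip": 1, "translation": [-0.026, 0.026, 0], "twist": [0, 0, 0]}, {"grip": 1, "translation": [-0.026, 0.026, 0], "twist": [0, 0, 0]}, {"grip": 1, "translation": [-0.026, 0.026, 0], "twist": [0, 0, 0]}, {"grip": 1, "translation": [-0.026, 0.026, 0], "twist": [0, 0, 0]}]}}

```text
clock: 12.65
eef_pos: [586.6, 77.6, 155.6]
tcp_rot: [-3.139, 0.0, 1.523]
contact_force: [1.0, -0.1, 0.6]
opening: 0.0
```

Call:
{"op": "jog_arm", "data": {"moves": [{"grip": 1, "translation": [-0.02, 0.02, 0.01], "twist": [0, 0, 0]}, {"grip": 1, "translation": [-0.01, 0.01, 0.014], "twist": [0, 0, 0]}, {"grip": 1, "translation": [0, 0, 0.014], "twist": [0, 0, 0]}, {"grip": 1, "translation": [0, 0, 0], "twist": [0, 0, 0]}, {"grip": 1, "translation": [0, 0, 0], "twist": [0, 0, 0]}]}}

```text
clock: 13.07
eef_pos: [613.5, 47.7, 117.2]
tcp_rot: [-3.138, 0.0, 1.522]
contact_force: [-1.1, -0.4, 0.3]
opening: -0.005
```

```bash
python3 -c "
from go import *
B=(614.6,49.2,-0.0477)
x,y=w(B,0,0);to(x,y,85,1.523)
c=r.calibration('wrist');p,d=r.grab_frame('wrist');cv2.imwrite('pics/w6.png',p[:,:,::-1])
"
```

```text
twist [-0.004   0.0004 -0.0007]
t 13.0667 pos [613.53  47.69 117.2 ] rot [-3.1375e+00  4.0000e-04  1.5223e+00] F [-1.07 -0.39  0.29] op -0.005
d tool now [ 1.6  1.1 32.2]
d after twist [ 1.6  1.  32.2]
```

View pics/w6.png

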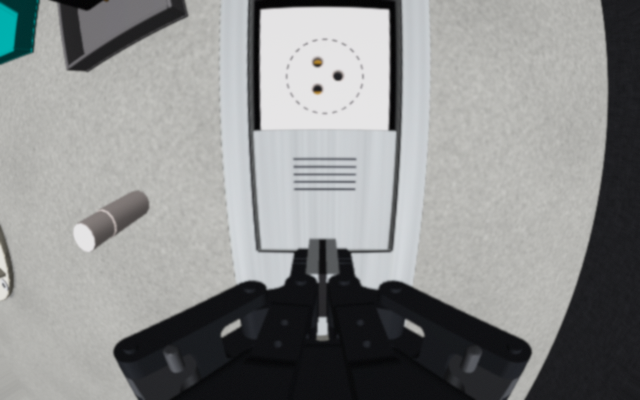

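Call:
{"op": "jog_arm", "data": {"moves": [{"grip": 1, "translation": [0.004, 0.001, 0.008], "twist": [-0.003, 0, 0]}, {"grip": 1, "translation": [0, 0, 0.01], "twist": [0, 0, 0]}, {"grip": 1, "translation": [0, 0, 0.01], "twist": [0, 0, 0]}, {"grip": 1, "translation": [0, 0, 0.006], "twist": [0, 0, 0]}, {"grip": 1, "translation": [0, 0, 0.003], "twist": [0, 0, 0]}, {"grip": 1, "translation": [0, 0, 0], "twist": [0, 0, 0]}, {"grip": 1, "translation": [0, 0, 0], "twist": [0, 0, 0]}]}}

```text
clock: 13.7
eef_pos: [616.3, 51.8, 81.8]
tcp_rot: [3.139, 0.0, 1.523]
contact_force: [0.9, -0.2, 0.8]
opening: 0.004
```

```bash
python3 -c "
from go import *
B=(614.6,49.2,-0.0477)
x,y=w(B,0,4);to(x,y,75,1.523)
p,d=r.grab_frame('wrist');a=cv2.resize(p[60:360,160:480],None,fx=2,fy=2);cv2.imwrite('pics/w7.png',a[:,:,::-1])
"
```

```text
twist [ 0.0027  0.     -0.0002]
t 13.7 pos [616.28  51.85  81.82] rot [3.1389 0.     1.5228] F [ 0.89 -0.25  0.78] op 0.004
d tool now [ 1.3 -1.6  6.8]
d after twist [ 1.3 -1.6  6.8]
```

View pics/w7.png

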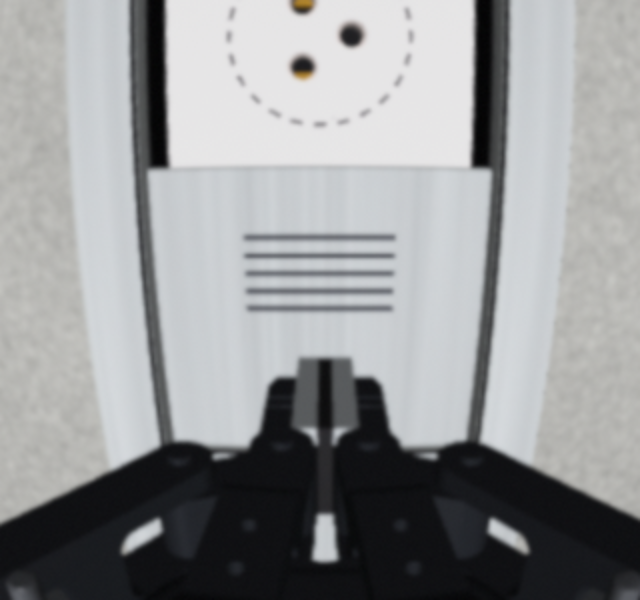

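The closed fingertips (crop (325,395)) are over the bare cover, clear of both the ribs and the fixed panel. I'll come down slowly.

Call:
{"op": "jog_arm", "data": {"moves": [{"grip": 1, "translation": [0, 0, 0.0015], "twist": [0, 0, 0]}, {"grip": 1, "translation": [0, 0, 0.0015], "twist": [0, 0, 0]}, {"grip": 1, "translation": [0, 0, 0.0015], "twist": [0, 0, 0]}, {"grip": 1, "translation": [0, 0, 0.001], "twist": [0, 0, 0]}, {"grip": 1, "translation": [0, 0, 0.0005], "twist": [0, 0, 0]}, {"grip": 1, "translation": [0, 0, 0.0005], "twist": [0, 0, 0]}, {"grip": 1, "translation": [0, 0, 0.0005], "twist": [0, 0, 0]}, {"grip": 1, "translation": [0, 0, 0.0005], "twist": [0, 0, 0]}, {"grip": 1, "translation": [0, 0, 0], "twist": [0, 0, 0]}]}}

```text
clock: 14.5
eef_pos: [616.3, 51.8, 74.4]
tcp_rot: [3.139, 0.0, 1.523]
contact_force: [0.4, 0.2, 0.0]
opening: -0.001
```

Call:
{"op": "jog_arm", "data": {"moves": [{"grip": 1, "translation": [0, 0, 0.0005], "twist": [0, 0, 0]}, {"grip": 1, "translation": [0, 0, 0.0005], "twist": [0, 0, 0]}, {"grip": 1, "translation": [0, 0, 0.0005], "twist": [0, 0, 0]}, {"grip": 1, "translation": [0, 0, 0.0005], "twist": [0, 0, 0]}]}}

```text
clock: 14.83
eef_pos: [616.3, 51.8, 72.4]
tcp_rot: [3.139, -0.0, 1.523]
contact_force: [-0.7, 0.1, -0.4]
opening: -0.0
```

Call:
{"op": "jog_arm", "data": {"moves": [{"grip": 1, "translation": [0, 0, 0.0005], "twist": [0, 0, 0]}, {"grip": 1, "translation": [0, 0, 0.0005], "twist": [0, 0, 0]}, {"grip": 1, "translation": [0, 0, 0.0005], "twist": [0, 0, 0]}, {"grip": 1, "translation": [0, 0, 0.0005], "twist": [0, 0, 0]}]}}

```text
clock: 15.17
eef_pos: [616.4, 51.8, 70.4]
tcp_rot: [3.139, 0.0, 1.523]
contact_force: [-0.9, 0.6, 0.9]
opening: 0.002
```

Call:
{"op": "jog_arm", "data": {"moves": [{"grip": 1, "translation": [0, 0, 0.0004], "twist": [0, 0, 0]}, {"grip": 1, "translation": [0, 0, 0.0004], "twist": [0, 0, 0]}, {"grip": 1, "translation": [0, 0, 0.0004], "twist": [0, 0, 0]}]}}

```text
clock: 15.42
eef_pos: [616.4, 51.8, 69.2]
tcp_rot: [3.139, -0.0, 1.523]
contact_force: [-0.2, 0.2, 1.3]
opening: -0.001
```

Call:
{"op": "jog_arm", "data": {"moves": [{"grip": 1, "translation": [0, 0, 0.0004], "twist": [0, 0, 0]}, {"grip": 1, "translation": [0, 0, 0.0004], "twist": [0, 0, 0]}, {"grip": 1, "translation": [0, 0, 0.0004], "twist": [0, 0, 0]}]}}

```text
clock: 15.67
eef_pos: [616.4, 51.8, 68.1]
tcp_rot: [3.139, -0.0, 1.523]
contact_force: [0.0, 0.3, -0.6]
opening: -0.002
```

Call:
{"op": "jog_arm", "data": {"moves": [{"grip": 1, "translation": [0, 0, 0.0004], "twist": [0, 0, 0]}, {"grip": 1, "translation": [0, 0, 0.0004], "twist": [0, 0, 0]}]}}

```text
clock: 15.83
eef_pos: [616.4, 51.8, 67.3]
tcp_rot: [3.139, -0.0, 1.523]
contact_force: [-0.1, 1.1, -0.2]
opening: 0.005
```

Call:
{"op": "jog_arm", "data": {"moves": [{"grip": 1, "translation": [0, 0, 0.0004], "twist": [0, 0, 0]}, {"grip": 1, "translation": [0, 0, 0.0003], "twist": [0, 0, 0]}]}}

```text
clock: 16.0
eef_pos: [616.4, 51.8, 66.5]
tcp_rot: [3.139, 0.0, 1.523]
contact_force: [0.5, -1.3, 0.7]
opening: -0.0
```

Call:
{"op": "jog_arm", "data": {"moves": [{"grip": 1, "translation": [0, 0, 0.0003], "twist": [0, 0, 0]}, {"grip": 1, "translation": [0, 0, 0.0003], "twist": [0, 0, 0]}]}}

```text
clock: 16.17
eef_pos: [616.4, 51.9, 66.0]
tcp_rot: [3.138, -0.0, 1.523]
contact_force: [1.1, -0.5, -0.3]
opening: -0.0
```

Call:
{"op": "jog_arm", "data": {"moves": [{"grip": 1, "translation": [0, 0, 0.0003], "twist": [0, 0, 0]}, {"grip": 1, "translation": [0, 0, 0.0003], "twist": [0, 0, 0]}]}}

```text
clock: 16.33
eef_pos: [616.4, 51.8, 65.3]
tcp_rot: [3.139, -0.0, 1.523]
contact_force: [0.4, -0.2, -0.1]
opening: 0.001
```

Call:
{"op": "jog_arm", "data": {"moves": [{"grip": 1, "translation": [0, 0, 0.0003], "twist": [0, 0, 0]}, {"grip": 1, "translation": [0, 0, 0.0003], "twist": [0, 0, 0]}]}}

```text
clock: 16.5
eef_pos: [616.4, 51.9, 65.1]
tcp_rot: [3.139, -0.0, 1.523]
contact_force: [-0.8, -0.1, 6.3]
opening: 0.002
```

Touched at z ≈ 65.2, as the depth camera suggested. I'll build the press slowly.

Call:
{"op": "jog_arm", "data": {"moves": [{"grip": 1, "translation": [0, 0, 0.0002], "twist": [0, 0, 0]}, {"grip": 1, "translation": [0, 0, 0], "twist": [0, 0, 0]}]}}

```text
clock: 16.67
eef_pos: [616.4, 51.9, 65.1]
tcp_rot: [3.138, -0.0, 1.523]
contact_force: [-1.7, 0.0, 5.4]
opening: -0.001
```

Call:
{"op": "jog_arm", "data": {"moves": [{"grip": 1, "translation": [0, 0, 0.0001], "twist": [0, 0, 0]}, {"grip": 1, "translation": [0, 0, 0], "twist": [0, 0, 0]}]}}

```text
clock: 16.83
eef_pos: [616.5, 51.8, 65.1]
tcp_rot: [3.138, -0.0, 1.523]
contact_force: [-2.3, -0.7, 6.5]
opening: 0.001
```

Call:
{"op": "jog_arm", "data": {"moves": [{"grip": 1, "translation": [0, 0, 0.0002], "twist": [0, 0, 0]}, {"grip": 1, "translation": [0, 0, 0.0002], "twist": [0, 0, 0]}, {"grip": 1, "translation": [0, 0, 0], "twist": [0, 0, 0]}]}}

```text
clock: 17.08
eef_pos: [616.5, 51.9, 65.0]
tcp_rot: [3.138, -0.0, 1.523]
contact_force: [-2.9, 0.1, 8.7]
opening: 0.0
```

Call:
{"op": "jog_arm", "data": {"moves": [{"grip": 1, "translation": [0, 0, 0.0002], "twist": [0, 0, 0]}, {"grip": 1, "translation": [0, 0, 0], "twist": [0, 0, 0]}]}}

```text
clock: 17.25
eef_pos: [616.5, 51.9, 64.9]
tcp_rot: [3.138, -0.0, 1.523]
contact_force: [-4.1, -0.6, 11.7]
opening: 0.0
```

Call:
{"op": "jog_arm", "data": {"moves": [{"grip": 1, "translation": [0, 0, 0.0002], "twist": [0, 0, 0]}, {"grip": 1, "translation": [0, 0, 0.0001], "twist": [0, 0, 0]}, {"grip": 1, "translation": [0, 0, 0], "twist": [0, 0, 0]}]}}

```text
clock: 17.5
eef_pos: [616.5, 51.9, 64.9]
tcp_rot: [3.138, -0.0, 1.523]
contact_force: [-4.4, -0.4, 14.4]
opening: 0.001
```

Call:
{"op": "jog_arm", "data": {"moves": [{"grip": 1, "translation": [0.0005, 0, 0], "twist": [0, 0, 0]}, {"grip": 1, "translation": [0.0005, 0, 0], "twist": [0, 0, 0]}, {"grip": 1, "translation": [0.0008, 0, 0], "twist": [0, 0, 0]}, {"grip": 1, "translation": [0.001, 0, 0], "twist": [0, 0, 0]}]}}

```text
clock: 17.83
eef_pos: [616.6, 53.3, 64.9]
tcp_rot: [3.138, 0.002, 1.523]
contact_force: [-4.8, -7.9, 15.5]
opening: -0.001
```

Call:
{"op": "jog_arm", "data": {"moves": [{"grip": 1, "translation": [0.001, -0.0002, 0], "twist": [0, 0, 0]}, {"grip": 1, "translation": [0.001, -0.0002, 0], "twist": [0, 0, 0]}, {"grip": 1, "translation": [0.001, 0, 0], "twist": [0, 0, 0]}, {"grip": 1, "translation": [0.001, 0, -0.0001], "twist": [0, 0, 0]}]}}

```text
clock: 18.17
eef_pos: [616.7, 57.3, 65.1]
tcp_rot: [3.138, 0.002, 1.523]
contact_force: [-2.8, -8.0, 13.3]
opening: -0.002
```

```bash
python3 -c "
from go import *
s=r.sense();print(s['contact_force'],s['wrist_torque'],s['eef_pos'])
p,d=r.grab_frame('wrist');a=cv2.resize(p[60:360,160:480],None,fx=2,fy=2);cv2.imwrite('pics/w8.png',a[:,:,::-1])
"
```

```text
[-2.80238627 -8.02777967 13.28936028] [-1.23740717  0.59537872 -0.01846353] [616.73431657  57.32335073  65.09297812]
```

View pics/w8.png

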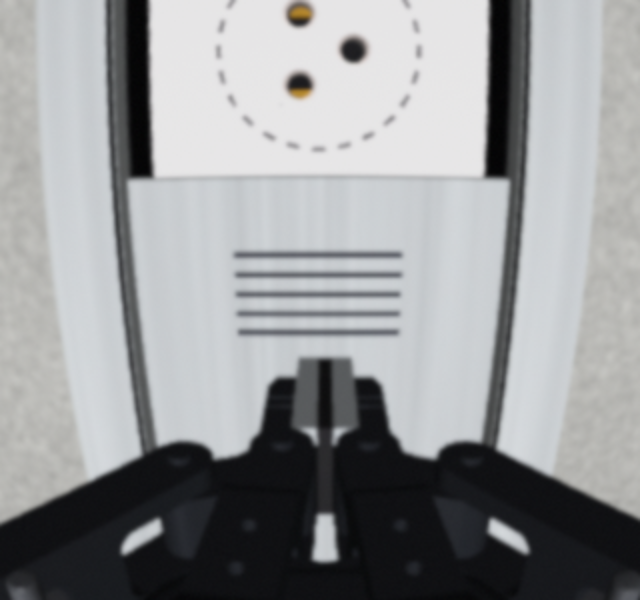

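The cover is moving with the fingertip: the gap from socket ring to cover edge in the crop shrank from 45 to 28 px. I'll continue dragging and follow the rise.

Call:
{"op": "jog_arm", "data": {"moves": [{"grip": 1, "translation": [0.0012, 0, -3e-05], "twist": [0, 0, 0]}, {"grip": 1, "translation": [0.0014, 0, -4e-05], "twist": [0, 0, 0]}, {"grip": 1, "translation": [0.0015, 0, -4e-05], "twist": [0, 0, 0]}, {"grip": 1, "translation": [0.0015, 0, -4e-05], "twist": [0, 0, 0]}, {"grip": 1, "translation": [0.0015, 0, -4e-05], "twist": [0, 0, 0]}]}}

```text
clock: 18.63
eef_pos: [617.1, 64.5, 65.3]
tcp_rot: [3.138, 0.002, 1.523]
contact_force: [-4.0, -8.1, 14.7]
opening: -0.0
```

Call:
{"op": "jog_arm", "data": {"moves": [{"grip": 1, "translation": [0.0015, 0, -4e-05], "twist": [0, 0, 0]}, {"grip": 1, "translation": [0.0015, 0, -4e-05], "twist": [0, 0, 0]}, {"grip": 1, "translation": [0.0015, 0, -4e-05], "twist": [0, 0, 0]}, {"grip": 1, "translation": [0.0015, 0, -4e-05], "twist": [0, 0, 0]}, {"grip": 1, "translation": [0.0015, 0, -4e-05], "twist": [0, 0, 0]}]}}

```text
clock: 19.05
eef_pos: [617.5, 72.0, 65.6]
tcp_rot: [3.138, 0.002, 1.523]
contact_force: [-3.8, -7.8, 14.6]
opening: -0.002
```

Call:
{"op": "jog_arm", "data": {"moves": [{"grip": 1, "translation": [0.0018, -5e-05, -6e-05], "twist": [0, 0, 0]}, {"grip": 1, "translation": [0.002, -5e-05, -6e-05], "twist": [0, 0, 0]}, {"grip": 1, "translation": [0.002, -5e-05, -7e-05], "twist": [0, 0, 0]}, {"grip": 1, "translation": [0.002, 0, -7e-05], "twist": [0, 0, 0]}, {"grip": 1, "translation": [0.002, 0, -7e-05], "twist": [0, 0, 0]}]}}

```text
clock: 19.47
eef_pos: [618.0, 81.8, 65.9]
tcp_rot: [3.137, 0.002, 1.523]
contact_force: [-4.1, -8.1, 14.2]
opening: 0.001
```

Call:
{"op": "jog_arm", "data": {"moves": [{"grip": 1, "translation": [0.002, 0, -7e-05], "twist": [0, 0, 0]}, {"grip": 1, "translation": [0.002, 0, -7e-05], "twist": [0, 0, 0]}, {"grip": 1, "translation": [0.002, 0, -7e-05], "twist": [0, 0, 0]}, {"grip": 1, "translation": [0.002, 0, -7e-05], "twist": [0, 0, 0]}, {"grip": 1, "translation": [0.002, 0, -7e-05], "twist": [0, 0, 0]}]}}

```text
clock: 19.88
eef_pos: [618.4, 91.8, 66.3]
tcp_rot: [3.137, 0.002, 1.523]
contact_force: [-4.3, -7.4, 14.6]
opening: 0.002
```

```bash
python3 -c "
from go import *
p,d=r.grab_frame('wrist');a=cv2.resize(p[60:360,160:480],None,fx=2,fy=2);cv2.imwrite('pics/w9.png',a[:,:,::-1])
"
```

```text
(no output)
```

View pics/w9.png

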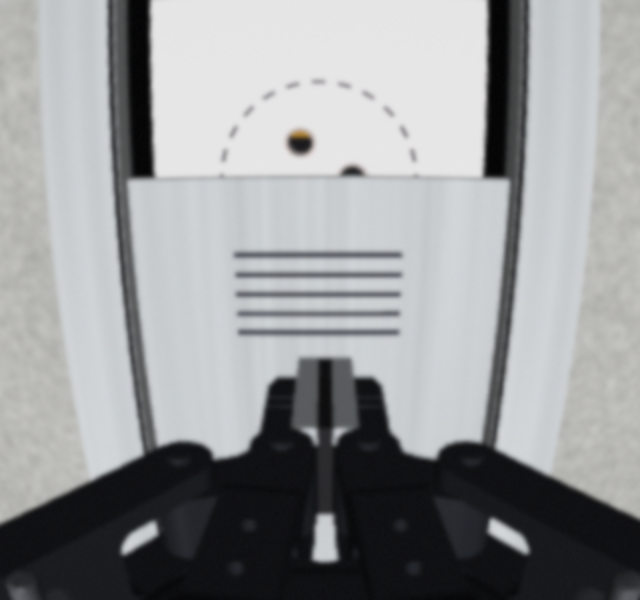

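There is no slip: cover and fingertip keep the same spacing as before. The end stop should come near y ≈ 157. I'll continue.

Call:
{"op": "jog_arm", "data": {"moves": [{"grip": 1, "translation": [0.002, 0, -7e-05], "twist": [0, 0, 0]}, {"grip": 1, "translation": [0.002, 0, -7e-05], "twist": [0, 0, 0]}, {"grip": 1, "translation": [0.002, 0, -7e-05], "twist": [0, 0, 0]}, {"grip": 1, "translation": [0.002, 0, -7e-05], "twist": [0, 0, 0]}, {"grip": 1, "translation": [0.002, 0, -7e-05], "twist": [0, 0, 0]}, {"grip": 1, "translation": [0.002, 0, -7e-05], "twist": [0, 0, 0]}]}}

```text
clock: 20.43
eef_pos: [619.0, 103.8, 66.7]
tcp_rot: [3.137, 0.002, 1.523]
contact_force: [-2.7, -7.7, 14.5]
opening: 0.001
```

Call:
{"op": "jog_arm", "data": {"moves": [{"grip": 1, "translation": [0.002, 0, -7e-05], "twist": [0, 0, 0]}, {"grip": 1, "translation": [0.002, 0, -7e-05], "twist": [0, 0, 0]}, {"grip": 1, "translation": [0.002, 0, -7e-05], "twist": [0, 0, 0]}, {"grip": 1, "translation": [0.002, 0, -7e-05], "twist": [0, 0, 0]}, {"grip": 1, "translation": [0.002, 0, -7e-05], "twist": [0, 0, 0]}, {"grip": 1, "translation": [0.002, 0, -7e-05], "twist": [0, 0, 0]}]}}

```text
clock: 20.93
eef_pos: [619.6, 115.8, 67.1]
tcp_rot: [3.137, 0.002, 1.523]
contact_force: [-2.8, -8.2, 14.0]
opening: -0.003
```

Call:
{"op": "jog_arm", "data": {"moves": [{"grip": 1, "translation": [0.002, 0, -7e-05], "twist": [0, 0, 0]}, {"grip": 1, "translation": [0.002, 0, -7e-05], "twist": [0, 0, 0]}, {"grip": 1, "translation": [0.002, 0, -7e-05], "twist": [0, 0, 0]}, {"grip": 1, "translation": [0.002, 0, -7e-05], "twist": [0, 0, 0]}, {"grip": 1, "translation": [0.002, 0, -7e-05], "twist": [0, 0, 0]}, {"grip": 1, "translation": [0.002, 0, -7e-05], "twist": [0, 0, 0]}]}}

```text
clock: 21.43
eef_pos: [620.2, 127.8, 67.6]
tcp_rot: [3.137, 0.002, 1.523]
contact_force: [-3.3, -7.6, 14.7]
opening: -0.002
```

Call:
{"op": "jog_arm", "data": {"moves": [{"grip": 1, "translation": [0.002, 0, -7e-05], "twist": [0, 0, 0]}, {"grip": 1, "translation": [0.002, 0, -7e-05], "twist": [0, 0, 0]}, {"grip": 1, "translation": [0.002, 0, -7e-05], "twist": [0, 0, 0]}, {"grip": 1, "translation": [0.002, 0, -7e-05], "twist": [0, 0, 0]}, {"grip": 1, "translation": [0.002, 0, -7e-05], "twist": [0, 0, 0]}, {"grip": 1, "translation": [0.002, 0, -7e-05], "twist": [0, 0, 0]}]}}

```text
clock: 21.93
eef_pos: [620.7, 139.8, 67.9]
tcp_rot: [3.137, 0.002, 1.523]
contact_force: [-2.8, -7.6, 14.3]
opening: -0.001
```

Call:
{"op": "jog_arm", "data": {"moves": [{"grip": 1, "translation": [0.002, 0, -7e-05], "twist": [0, 0, 0]}, {"grip": 1, "translation": [0.002, 0, -7e-05], "twist": [0, 0, 0]}, {"grip": 1, "translation": [0.0015, 0, -5e-05], "twist": [0, 0, 0]}, {"grip": 1, "translation": [0.001, 0, -4e-05], "twist": [0, 0, 0]}, {"grip": 1, "translation": [0.001, 0, -3e-05], "twist": [0, 0, 0]}]}}

```text
clock: 22.35
eef_pos: [621.5, 146.9, 68.2]
tcp_rot: [3.137, 0.002, 1.523]
contact_force: [-1.3, -9.1, 13.3]
opening: 0.001
```

```bash
python3 -c "
from go import *
p,d=r.grab_frame('wrist');a=cv2.resize(p[60:360,160:480],None,fx=2,fy=2);cv2.imwrite('pics/w10.png',a[:,:,::-1])
"
```

```text
(no output)
```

View pics/w10.png

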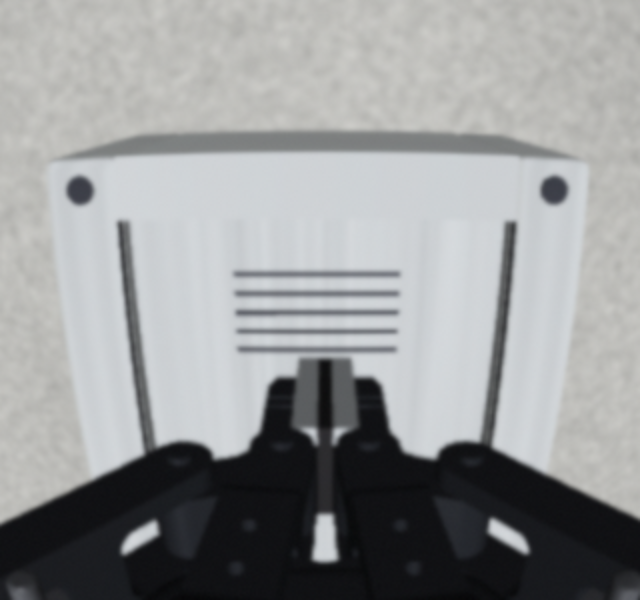

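The free edge is now under the end rail (crop row 220). The ribs moved about 18 px relative to the fingertip, so the tip slipped, probably against the end stop. I'll measure to check that it is fully shut.

```bash
python3 - <<'E'
from go import *
B=(614.6,49.2,-0.0477);a=B[2];R=np.array([[np.cos(a),np.sin(a)],[-np.sin(a),np.cos(a)]])
c=load('pics/w1.npz')
def f(c,u,v,z): return (R@(fray(c,[u],[v],z)[0][:2]-np.array(B[:2]))).round(1)
# w1 crop scale 2.8, origin 230,100
g=lambda X,Y:(X/2.8+230,Y/2.8+100)
print('w1 edge',f(c,*g(180,337),66),'ribs',f(c,*g(270,387),65.5),f(c,*g(270,437),65),'end rail',f(c,*g(270,86),75),'panel edge',f(c,*g(270,543),75),'boxend',f(c,*g(270,38),75))
c=r.calibration('wrist')
g=lambda X,Y:(X/2+160,Y/2+60)
print('now ribs',f(c,*g(316,273),69),f(c,*g(316,349),68.5),'rail',f(c,*g(316,220),75),'boxend',f(c,*g(316,154),75))
s=r.sense();print(s['clock'],s['contact_force'],s['eef_pos'], R@(s['eef_pos'][:2]-np.array(B[:2])))
E
```

```text
w1 edge [-29.   56.6] ribs [ 1.8 37.7] [ 2.  17.6] end rail [  1.2 142.2] panel edge [  2.2 -21.9] boxend [  1.1 157. ]
now ribs [  2.2 128.7] [  2.1 108.7] rail [  2.3 142.9] boxend [  2.3 157.7]
22.4 [-0.76735629 -9.73790968 12.48469078] [621.49262731 147.03394171  68.20902687] [ 2.21987789 98.05131618]
```

The ribs travelled 91 mm against an initial opening of about 90 mm, and the tip slips at 9–10 N, above the 7.8 N guide drag. Both point to the end stop. To confirm, I'll drag slowly a little farther and see whether the ribs move.

Call:
{"op": "jog_arm", "data": {"moves": [{"grip": 1, "translation": [0.0005, 0, 0.0001], "twist": [0, 0, 0]}, {"grip": 1, "translation": [0.0005, 0, 0.0001], "twist": [0, 0, 0]}, {"grip": 1, "translation": [0.0005, 0, 0], "twist": [0, 0, 0]}, {"grip": 1, "translation": [0.0005, 0, 0], "twist": [0, 0, 0]}]}}

```text
clock: 22.73
eef_pos: [621.7, 148.6, 68.2]
tcp_rot: [3.136, 0.002, 1.523]
contact_force: [-1.8, -13.6, 14.9]
opening: -0.003
```

Call:
{"op": "jog_arm", "data": {"moves": [{"grip": 1, "translation": [0.0005, 0, 0], "twist": [0, 0, 0]}, {"grip": 1, "translation": [0.0005, 0, 0], "twist": [0, 0, 0]}, {"grip": 1, "translation": [0.0005, 0, 0], "twist": [0, 0, 0]}, {"grip": 1, "translation": [0.0005, 0, 0], "twist": [0, 0, 0]}]}}

```text
clock: 23.07
eef_pos: [621.9, 150.6, 68.3]
tcp_rot: [3.136, 0.002, 1.523]
contact_force: [-1.2, -11.3, 14.3]
opening: -0.0
```

```bash
python3 -c "
from go import *
p,d=r.grab_frame('wrist');a=cv2.resize(p[60:360,160:480],None,fx=2,fy=2);cv2.imwrite('pics/w11.png',a[:,:,::-1])
"
```

```text
(no output)
```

View pics/w11.png

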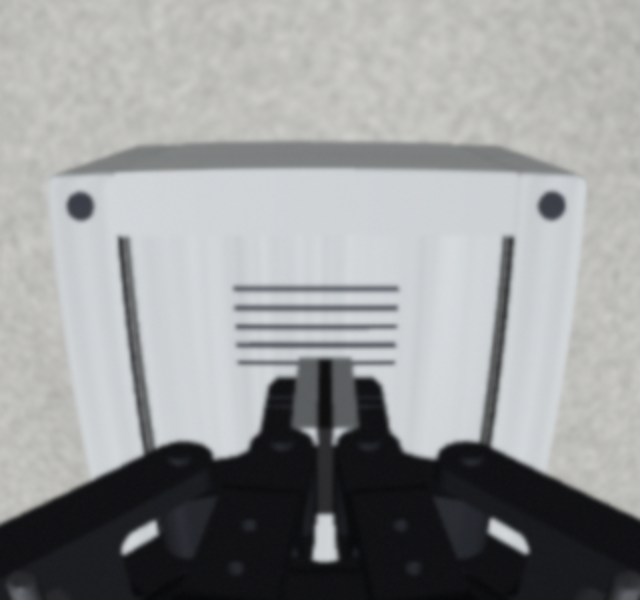

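The rib-to-rail spacing is unchanged (53 then 51 px) while the tip slid 3.6 mm, so the cover is against its stop. I'll lift straight off and look.

Call:
{"op": "jog_arm", "data": {"moves": [{"grip": 1, "translation": [0, 0, -0.001], "twist": [0, 0, 0]}, {"grip": 1, "translation": [0, 0, -0.003], "twist": [0, 0, 0]}, {"grip": 1, "translation": [0, 0, -0.01], "twist": [0, 0, 0]}, {"grip": 1, "translation": [0, 0, -0.02], "twist": [0, 0, 0]}, {"grip": 1, "translation": [0, 0, -0.03], "twist": [0, 0, 0]}, {"grip": 1, "translation": [0, 0, -0.03], "twist": [0, 0, 0]}, {"grip": 1, "translation": [0, 0, -0.03], "twist": [0, 0, 0]}, {"grip": 1, "translation": [0, 0, -0.02], "twist": [0, 0, 0]}, {"grip": 1, "translation": [0, 0, 0], "twist": [0, 0, 0]}]}}

```text
clock: 23.87
eef_pos: [622.6, 153.4, 216.2]
tcp_rot: [3.131, -0.002, 1.523]
contact_force: [0.3, -0.3, 0.8]
opening: -0.003
```

Call:
{"op": "jog_arm", "data": {"moves": [{"grip": 1, "translation": [-0.03, 0, 0], "twist": [0, 0, 0]}, {"grip": 1, "translation": [-0.03, 0, 0], "twist": [0, 0, 0]}, {"grip": 1, "translation": [-0.03, 0, 0], "twist": [0, 0, 0]}, {"grip": 1, "translation": [0, 0, 0], "twist": [0, 0, 0]}, {"grip": 1, "translation": [0, 0, 0], "twist": [0, 0, 0]}]}}

```text
clock: 24.28
eef_pos: [615.5, 61.6, 210.2]
tcp_rot: [3.139, -0.0, 1.521]
contact_force: [0.1, -0.3, 0.2]
opening: 0.003
```

```bash
python3 - <<'E'
from go import *
c=r.calibration('wrist');p,d=r.grab_frame('wrist');cv2.imwrite('pics/w12.png',p[:,:,::-1]);np.savez('pics/w12.npz',p=p,d=d,**c)
p,d=r.grab_frame('side');cv2.imwrite('pics/s6.png',p[:,:,::-1])
p,d=r.grab_frame('top');cv2.imwrite('pics/t6.png',p[:,:,::-1])
s=r.sense();print(s['clock'],s['contact_force'],s['eef_pos'])
E
```

```text
24.4333 [ 0.62518555  0.82994863 -0.46134556] [615.8332574   63.46960159 210.32034102]
```

View pics/w12.png

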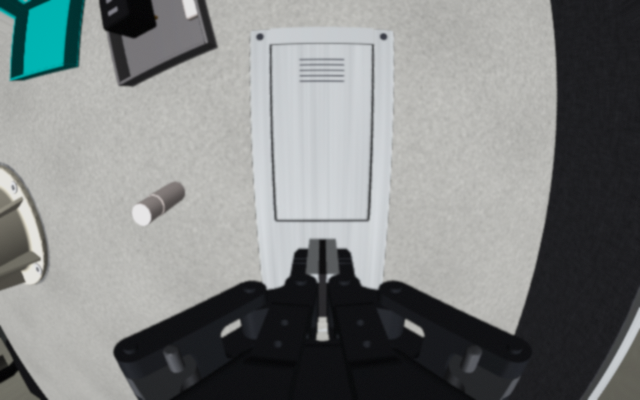

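View pics/s6.png

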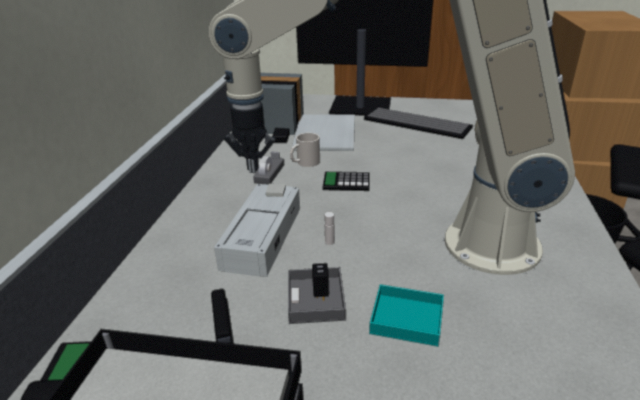

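The cover is fully shut, with the window closed and the ribs by the end rail at wrist pixel (322,70). The charger stands in the grey tray at side pixel (320,279), everything else is where it was, and the arm touches nothing. I'll hand it in.

```bash
python3 -c "
from rig import r
print(r.sign_off())"
```

```text
the job is handed in; nothing more can be done
None
```

I pulled the charger straight out and stood it on its pins in the grey tray, then shut the cover by fingertip. The job was handed in at about 24 s, well under the 72 s limit.

- **Charger:** it touched down in the tray at about 4 N and was released without dropping. The last side view shows it upright, with the other desk items where they were.
- **Cover:** I touched down at about 4 mm/s. Press readings while dragging were 12.5–15.5 N, taken between short moves, so peaks in between were not seen. The ribs travelled 91 mm against a measured opening of about 90 mm. At the stop the tip slid on without moving the cover, and the last view shows the window closed.
- **Final state:** the arm was lifted clear, touching nothing.
- **Disagreements:**
  - The top and wrist cameras differed by about 4 mm in x. I settled this by centring the charger between the fingers before gripping.
  - I had first assumed the cover was open the full 105 mm, so the stop came earlier than expected. The tip slid about 8 mm in all on the cover, with the sideways force reaching 13.6 N.

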